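# Make up a counterweight on the spring scale

## Robot

A 7-joint arm with a two-finger parallel gripper is mounted at the origin on a cart in front of the work surface, level with it; the furniture and walls round the work are solid. World frame = base frame: x ahead of the robot, y to its left, z up, the work surface at z = 0. Lengths are in m, angles in rad, forces in N, time in s.
With the tool pointing down it reaches from about 0.35 to 0.9 m from the base axis. Payload 8.1 kg.
Tool frame: the origin (TCP) lies midway between the tips of the shut fingers; the grasp point (between the pads) lies 19 mm behind it; x points along the fingers, z is the direction in which the jaws open and shut, and the axes are right-handed (so a half turn about x gives the same grasp; the last joint's range is limited). The gripper opens to 92 mm and grips with 3 to 60 N. Pads are 19 mm wide; open, the fingers measure 130 mm over their backs; the gripper's body (75 mm by 190 mm) begins 47 mm behind the grasp point.
Start: joints at [-1.284, 0.434, 0.025, 1.573, -0.012, 1.134, -0.075], TCP at [0.238, 0.578, 0.227] pointing down, gripper open.
Joint ranges: [-2.62, 2.62], [-0.44, 2.09], [-1.27, 1.32], [0.08, 2.57], [-1.32, 4.46], [0.12, 2], [-2.74, 2.74]. Speed limits (rad/s): [2.22, 2.22, 3.01, 3.01, 3.14, 3.14, 3.14].

## Interface

Orientations are given as a rotation vector (axis times angle).
In Python, from cell import arm, optics, finder gives the robot as it stands.
- The arm moves only by the tool send_rows, never from a script. Its argument "rows" is a list that holds one entry, the list of rows, each a list of 7 numbers: the shift along the tool's x, y, z in mm, then the turn, a rotation vector about the tool's x, y, z in degrees, then the opening in per cent of the stroke, from 0 (shut) to 100 (fully open). A call has exactly 8 rows; each row is the pose to reach, as a shift and turn from the pose commanded when the call began, along the tool's axes at that moment; what a row does not reach only later rows make up. A row lasts 1/10 s, in which the tool goes at most 50 mm and 8.59 degrees, less where a joint would pass 70% of its speed; a pose out of reach is approached as far as the arm can. A call with a gripper value outside its range is refused whole. The fingers move at their own pace and stop on an object; "grip_force" is the grip in N (left out, the last holds). Time passes only in rows, so rows that repeat a pose let the fingers close, or fill a call up. It gives the time, the measured TCP pose, the force and the opening at its end, in the units of the state.
- arm.observe(): the state, without advancing time (a new reading comes with each control period).
- optics.get_image(name): name is "side" or "top"; returns (picture, depth): 400x640x3 uint8, red, green, blue; 400x640 float32, m along the optical axis (not along the pixel's ray), 0 where there is no reading.
- optics.get_calibration(name): a dict with "camera_matrix" (3x3 intrinsics, pixels), "D" ([k1, k2, p1, p2, k3] as OpenCV has them; the pictures are not rectified), "position" and "orientation" of the camera in the world. Camera axes: x right, y up, looking along -z (the intrinsics and any distortion apply to the point x, -y, -z); pixel columns grow to the right and rows downward; lengths in m; the calibration is good to about 2 mm. A picture is of the moment at which its call begins. get_calibration takes no time and is no camera call.
- arm.sign_off(): hands the job in, once; it reports no verdict.
Trained networks look in the newest picture that a camera, given by its name, has taken for a name from the list of things; names that differ only in an ending like _2 or _b are one class to them, and where a whole thing is asked for, a point or a joint stands for the part that bears it (a point fixed in the world has none). Each returns a list of dicts, best first, with "confidence" (0 to 1); they miss things now and then, are a little off and sometimes report something else, mostly with a low value. They report only what shows in the picture. A call takes as long as a camera call. They do not tell look-alikes from the thing itself.
- finder.search_frame(camera, thing): "bbox" ([left, top, width, height] in pixels, round what is visible of it).
- finder.regions_of(camera, thing): "region" (400x640 bool, what is visible of it) and "bbox" ([left, top, width, height] in pixels, round what is visible of it).
- finder.place_of(camera, thing): "xy" ([column, row] in pixels: a listed point, or the origin of a listed thing).
The state is a dict: "clock": time; "joints": joint angles; "dq": joint speeds; "joint_efforts": joint torques, N m; "position": TCP position; "ee_rot": TCP orientation; "force": force on the tool from outside, world axes, zero at the start; "ft_torque": the same for the moment, N m; "width": opening from 0.0 (shut) to 1.0 (fully open).
Only numpy, scipy, OpenCV 4.12 (cv2) and the standard library are available. Lean on these libraries where they do the work, as an engineer would, in place of code of your own. Each camera call takes 0.05 s, during which the arm holds its last target.

## Task

The index on the little spring scale has been set for the counterweight the centrifuge needs. Choose the one steel weight of the three that brings the scale's pointer to rest between the two prongs of the index, and stand it upright in the pan. The other two weights must be left standing on the bench, and the index must stay where it is set.

Things in the scene. Friction and masses are not known exactly. Their poses are not given: they have to be found in the camera images.
- scale: spring scale. Origin under the pan's axis, on the worktop; z up, +x from the pan to the column (away from the robot). Grey base 15 mm high, x -85 to +155 mm, y -60 to +60 mm. Column with white reading plate behind the pan: x +100 to +142 mm, 84 mm wide, 221 mm high; guide rod with a small bracket at x +88, y +43 mm, up to 179 mm high
- pan_centre (a point): centre of the floor of the scale's round steel pan: flat, 100 mm across, low rim 8 mm high, 112 mm over all. Axes as scale. Empty, the floor is 105 mm above the worktop; it sinks straight down 20 mm for every 100 g on it, wherever it stands (well damped, at rest in about 1 s; stop at 68 mm)
- pointer_tip (a point): tip of the scale's thin black horizontal pointer in front of the white reading plate; the pointer is fixed to the pan, 70 mm above the pan's floor, and sinks with it
- index_mid (a point): midpoint between the two thin black horizontal prongs of the index, clamped to the reading plate; the gap is 24 mm (12 mm above and below this point). It is set 20 to 60 mm below the pointer of the empty scale: the weight needed is about 5 g for each mm that it lies below the pointer tip. The clamp slips at 20 N
- weight_small: small steel cylinder weight, 100 g, one dark groove; diameter 24 mm, body 32 mm high, with a narrower knob, 14 mm in diameter, on top (44 mm in all). Origin at the centre of its underside, z up
- weight_medium: medium steel cylinder weight, 200 g, two dark grooves; diameter 30 mm, body 40 mm high, with a narrower knob, 14 mm in diameter, on top (52 mm in all). Origin at the centre of its underside, z up
- weight_large: large steel cylinder weight, 300 g, three dark grooves; diameter 36 mm, body 50 mm high, with a narrower knob, 14 mm in diameter, on top (62 mm in all). Origin at the centre of its underside, z up
Not all that is in view belongs to the job. Leave any pink look-alike of the weight_medium alone.

How it is judged:
At the end, for the whole second after the job is handed in: Exactly one weight stands upright (within 10 degrees) in the pan, within 45 mm of its centre; the pan is at rest with the pointer between the prongs of the index (within 12 mm of the point midway between them); the other two weights stand upright (within 10 degrees) on the worktop (z of pointer_tip in the frame of index_mid between -0.012 and 0.012 m and ((horizontal distance between weight_small and pan_centre below 0.045 m and z of weight_small in the frame of pan_centre between -0.006 and 0.008 m and height (world z) of weight_medium between -0.008 and 0.008 m and height (world z) of weight_large between -0.008 and 0.008 m) or (horizontal distance between weight_medium and pan_centre below 0.045 m and z of weight_medium in the frame of pan_centre between -0.006 and 0.008 m and height (world z) of weight_small between -0.008 and 0.008 m and height (world z) of weight_large between -0.008 and 0.008 m) or (horizontal distance between weight_large and pan_centre below 0.045 m and z of weight_large in the frame of pan_centre between -0.006 and 0.008 m and height (world z) of weight_small between -0.008 and 0.008 m and height (world z) of weight_medium between -0.008 and 0.008 m)) and angle between each of weight_small, weight_medium, weight_large's own z axis and vertical below 0.175 rad and linear speed of each of weight_small, weight_medium, weight_large below 0.02 m/s); the robot touches nothing.
It fails at once if the index is shifted by more than 6 mm (distance of index_mid from where it was at the start of the episode above 0.006 m).
It also fails if it takes over 38 s, if anything falls off the work surface, if the arm or the gripper's body presses on something with over 40 N, if the wrist force passes 120 N, or if a joint passes its speed limit or range.

## Working session

There is one attempt and no reset: what is moved stays moved. The work goes in short steps, Python scripts to look and compute and a tool call to move; the robot and the scene stay as the last step left them, time stands still between calls to the robot, and variables do not carry over. Pictures are saved under pics/ and viewed, and the job is handed in when it is done.

Besides the shell and the picture viewer there is one more tool, called after "Request:" by a JSON object that holds its "name" and its "arguments". send_rows: Moves the arm, as the interface text tells. Its arguments: {"type":"object","properties":{"rows":{"type":"array"},"grip_force":{"type":"number"}},"required":["rows"]}

```bash
mkdir -p pics
cat > h.py <<'E'
import numpy as np,cv2
from scipy.spatial.transform import Rotation as R
from cell import arm,optics,finder
def cal(n):
    c=optics.get_calibration(n);K=np.array(c["camera_matrix"],float);D=np.array(c["D"],float)
    o=np.array(c["orientation"],float)
    Rm=R.from_rotvec(o).as_matrix() if o.shape==(3,) else (o if o.shape==(3,3) else None)
    return K,D,np.array(c["position"],float),Rm
def ray(n,uv):
    K,D,p,Rm=cal(n)
    q=cv2.undistortPoints(np.array([[uv]],float),K,D)[0,0]
    return p,Rm@np.array([q[0],-q[1],-1.0])
def pt(n,uv,depth):
    p,d=ray(n,uv);return p+d*depth
def onz(n,uv,z):
    p,d=ray(n,uv);return p+d*(z-p[2])/d[2]
def proj(n,X):
    K,D,p,Rm=cal(n)
    c=Rm.T@(np.array(X)-p);c=np.array([c[0],-c[1],-c[2]])
    return cv2.projectPoints(c.reshape(1,1,3),np.zeros(3),np.zeros(3),K,D)[0][0,0]
def cloud(n,dep,mask):
    K,D,p,Rm=cal(n)
    v,u=np.nonzero(mask&(dep>0))
    q=cv2.undistortPoints(np.stack([u,v],1).astype(float)[:,None],K,D)[:,0]
    d=dep[v,u][:,None]
    return p+(np.c_[q[:,0],-q[:,1],-np.ones(len(q))]*d)@Rm.T
E
python3 - <<'E'
from h import *
s=arm.observe();print(s)
for n in("side","top"):
    print(n,optics.get_calibration(n))
    im,d=optics.get_image(n);cv2.imwrite(f"pics/{n}0.png",im[:,:,::-1]);np.savez(f"pics/{n}0.npz",im=im,d=d)
    for t in("weight_small","weight_medium","weight_large","pan_centre","pointer_tip","index_mid","scale"):
        for r in finder.place_of(n,t)[:3]:
            u,v=r["xy"];dd=d[int(v),int(u)] if 0<=v<400 and 0<=u<640 else 0
            print(n,t,np.round(r["xy"],1),round(r["confidence"],2),np.round(pt(n,r["xy"],dd),3),np.round(onz(n,r["xy"],0),3))
E
```

```text
{'clock': 0.0, 'joints': array([-1.2835746 ,  0.43523525,  0.02493958,  1.57410375, -0.01158005,
        1.13398822, -0.07510954]), 'dq': array([ 0.00043177, -0.00124661,  0.00208305,  0.00181219, -0.00046163,
        0.00043917,  0.00026547]), 'joint_efforts': array([-5.65109385e-04, -6.67827201e+01,  9.84249003e-01, -3.14460039e+01,
       -6.06480846e-02,  4.27859975e-02,  1.77134852e-04]), 'position': array([0.23736081, 0.57761792, 0.22593439]), 'ee_rot': array([-0.91839719,  1.37004744,  0.91674128]), 'force': array([-0.2497432 , -0.28181601,  0.45981153]), 'ft_torque': array([0.01948852, 0.04593473, 0.04203036]), 'width': 1.0025763010470632}
side {'camera_matrix': array([[403.98309232,   0.        , 318.19243979],
       [  0.        , 403.98309232, 194.83255946],
       [  0.        ,   0.        ,   1.        ]]), 'D': array([0.0334064, 0.       , 0.       , 0.       , 0.       ]), 'position': array([ 0.21966462, -0.94152181,  0.59697477]), 'orientation': array([ 1.08694735, -0.17219739, -0.23712629])}
side weight_small [314.6 279.8] 0.64 [ 0.424 -0.243  0.008] [ 0.427 -0.234
[... 1085 characters left out ...]
.313  0.   ]
top weight_medium [413.1 217.7] 0.42 [ 0.452 -0.289  0.04 ] [ 0.454 -0.297  0.   ]
top weight_large [422.1 243. ] 0.72 [ 0.392 -0.307  0.046] [ 0.393 -0.317  0.   ]
top weight_large [320.5 231.3] 0.62 [ 0.42  -0.07   0.065] [ 0.423 -0.071  0.   ]
top pan_centre [224.7 200. ] 0.96 [0.489 0.142 0.107] [0.501 0.161 0.   ]
top pointer_tip [224.4 153.9] 0.57 [0.578 0.131 0.178] [0.615 0.164 0.   ]
top pointer_tip [235.4 203.2] 0.27 [0.482 0.118 0.104] [0.493 0.135 0.   ]
top index_mid [225.2 156.2] 0.47 [0.586 0.14  0.116] [0.609 0.162 0.   ]
top scale [234.6 203.3] 0.71 [0.482 0.12  0.104] [0.493 0.137 0.   ]
top scale [419.2 245.6] 0.58 [ 0.386 -0.301  0.042] [ 0.387 -0.31   0.   ]
```

View pics/side0.png

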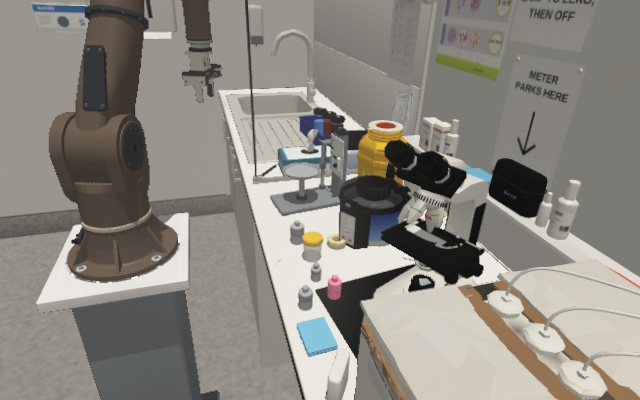

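View pics/top0.png

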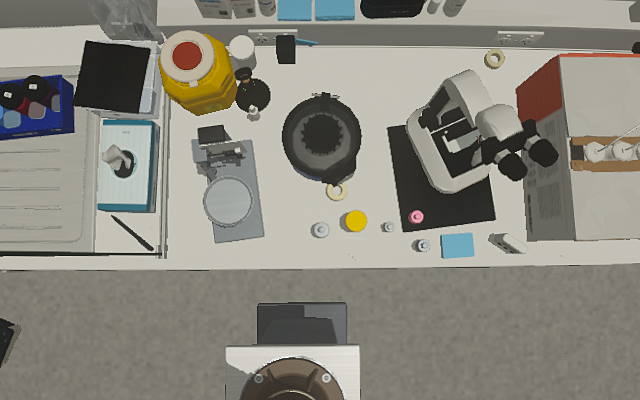

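Run:
```python
import cv2
s=cv2.imread("pics/side0.png");
cv2.imwrite("pics/sc1.png",cv2.resize(s[100:225,250:390],None,fx=4.8,fy=4.8,interpolation=cv2.INTER_CUBIC))
cv2.imwrite("pics/sc2.png",cv2.resize(s[215:325,260:380],None,fx=5,fy=5,interpolation=cv2.INTER_CUBIC))
```

```text
(no output)
```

View pics/sc1.png

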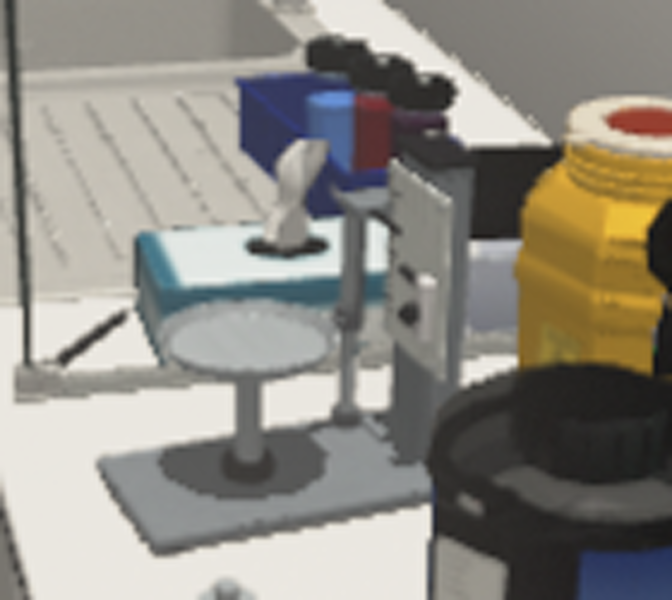

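View pics/sc2.png

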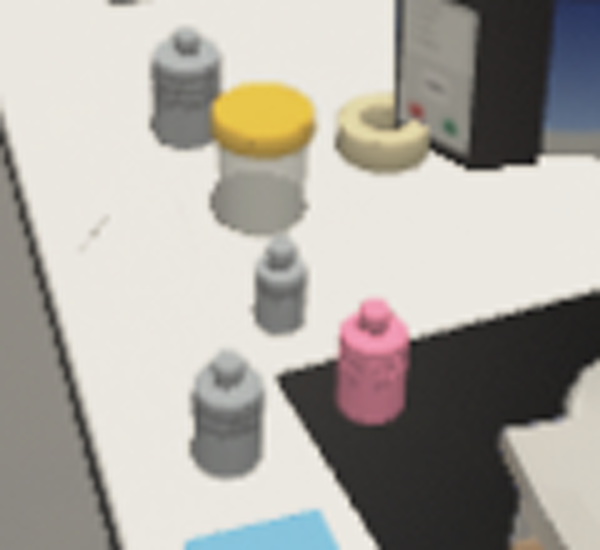

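Run:
```python
from h import *
a=np.load("pics/top0.npz");im,d=a["im"],a["d"]
C=cloud("top",d,np.ones(d.shape,bool))
# pan
m=(C[:,2]>.09)&(C[:,2]<.125)&(abs(C[:,0]-.485)<.08)&(abs(C[:,1]-.13)<.09)
P=C[m];print("pan n",m.sum(),np.percentile(P[:,2],[5,50,95]))
(c,r)=cv2.minEnclosingCircle((P[:,:2]*1000).astype(np.float32));print(c,r,P.mean(0))
m=(C[:,2]>.008)&(C[:,2]<.022)&(abs(C[:,0]-.52)<.16)&(abs(C[:,1]-.13)<.1)
P=C[m];print("base",m.sum(),np.percentile(P[:,2],[5,50,95]));r=cv2.minAreaRect((P[:,:2]*1000).astype(np.float32));print(r,cv2.boxPoints(r))
m=(C[:,2]>.19)&(C[:,2]<.24)&(abs(C[:,0]-.6)<.1)&(abs(C[:,1]-.13)<.1)
P=C[m];print("col",m.sum());r=cv2.minAreaRect((P[:,:2]*1000).astype(np.float32));print(r,np.percentile(P,[3,97],axis=0))
for t in ("weight_small","weight_medium","weight_large"):
  for n in("top","side"):
    A=np.load(f"pics/{n}0.npz")
    for r in finder.regions_of(n,t)[:3]:
        Q=cloud(n,A["d"],r["region"]);
        k=r["region"];v,u=np.nonzero(k)
        col=A["im"][k].mean(0)
        Q=Q[Q[:,2]>.01]
        if len(Q)<4: continue
        print(t,n,r["bbox"],round(r["confidence"],2),"mean",Q.mean(0).round(3),"mid",((Q.min(0)+Q.max(0))/2).round(3),"ext",np.ptp(Q,axis=0).round(3),"zmax",Q[:,2].max().round(3),col.round())
s=cv2.imread("pics/side0.png")
cv2.imwrite("pics/sc3.png",cv2.resize(s[125:185,310:360],None,fx=10,fy=10,interpolation=cv2.INTER_NEAREST))
```

```text
pan n 2060 [0.10041011 0.10521253 0.11215074]
(504.24261474609375, 149.74459838867188) 76.84449768066406 [0.49145532 0.13755386 0.10541886]
base 2321 [0.01067359 0.01459229 0.01829321]
((522.8125, 138.88304138183594), (238.6834716796875, 121.59671020507812), 7.8992228507995605) [[396.24756  182.70322 ]
 [412.95874   62.260315]
 [649.37744   95.06287 ]
 [632.66626  215.50577 ]]
col 606
((611.3953857421875, 138.82444763183594), (36.95082473754883, 83.5384292602539), 7.342302322387695) [[0.5915342  0.10694518 0.19343382]
 [0.62661221 0.17683918 0.22380698]]
weight_small top [380.0, 221.4, 12.1, 10.2] 0.49 mean [ 0.433 -0.23   0.034] mid [ 0.434 -0.231  0.03 ] ext [0.022 0.022 0.038] zmax 0.049 [159. 162. 157.]
weight_small side [313.3, 261.0, 9.0, 21.0] 0.66 mean [ 0.429 -0.238  0.029] mid [ 0.43  -0.233  0.029] ext [0.022 0.024 0.037] zmax 0.047 [138. 139. 137.]
weight_medium top [417.9, 235.9, 13.2, 17.6] 0.59 mean [ 0.388 -0.309  0.039] mid [ 0.388 -0.311  0.033] ext [0.029 0.029 0.047] zmax 0.057 [152. 156. 152.]
weight_medium top [409.3, 211.3, 11.7, 13.1] 0.52 mean [ 0.455 -0.294 
[... 172 characters left out ...]
0.452 -0.298  0.034] ext [0.029 0.03  0.047] zmax 0.058 [182. 118. 132.]
weight_medium side [298.9, 282.6, 14.5, 30.1] 0.71 mean [ 0.383 -0.319  0.034] mid [ 0.384 -0.314  0.033] ext [0.028 0.03  0.045] zmax 0.055 [140. 141. 139.]
weight_large top [312.9, 222.5, 14.5, 18.2] 0.73 mean [ 0.426 -0.071  0.051] mid [ 0.426 -0.072  0.046] ext [0.034 0.033 0.04 ] zmax 0.066 [175. 179. 176.]
weight_large side [292.4, 220.3, 14.3, 25.5] 0.57 mean [ 0.421 -0.081  0.039] mid [ 0.424 -0.101  0.038] ext [0.035 0.093 0.056] zmax 0.066 [137. 137. 133.]
weight_large side [298.3, 282.3, 14.5, 29.5] 0.22 mean [ 0.383 -0.32   0.033] mid [ 0.384 -0.314  0.033] ext [0.028 0.03  0.045] zmax 0.055 [138. 138. 136.]
```

View pics/sc3.png

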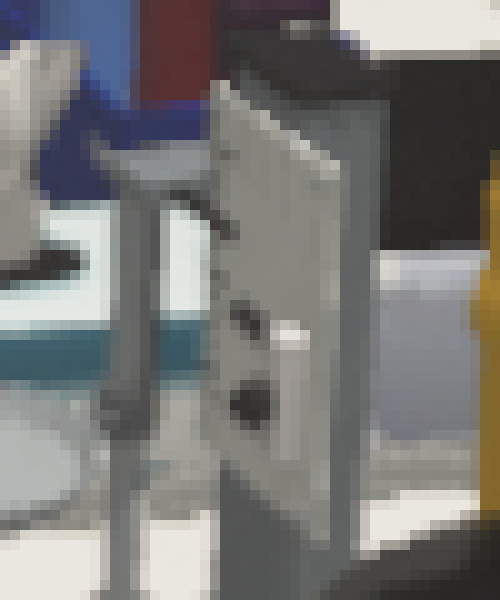

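Run:
```python
from h import *
a=np.load("pics/top0.npz");im,d=a["im"],a["d"]
for n in("top","side"):
    A=np.load(f"pics/{n}0.npz")
    for r in finder.regions_of(n,"pan_centre")[:2]:
        Q=cloud(n,A["d"],r["region"]);print(n,r["bbox"],r["confidence"])
        Q=Q[(Q[:,2]>.098)&(Q[:,2]<.122)]
        # robust: keep within 65mm of median
        for _ in range(5):
            if len(Q)<20: break
            c=np.median(Q[:,:2],axis=0); Q=Q[np.hypot(*(Q[:,:2]-c).T)<.066]
        if len(Q)<20: continue
        c,rr=cv2.minEnclosingCircle((Q[:,:2]*1000).astype(np.float32));print(c,rr,np.median(Q[:,2]),Q.mean(0),len(Q))
o=np.array([.490,.134]);y=np.radians(8)
for yy in(-20,0,10,20,30):
  for x in(88,94):
    P=o+np.array([np.cos(y)*x-np.sin(y)*yy,np.sin(y)*x+np.cos(y)*yy])/1000
    print(x,yy,[(z,proj("side",[*P,z/1000]).round(1).tolist()) for z in(175,155,135,115)])
S=np.load("pics/side0.npz");g=S["im"].mean(2)
print(g[140:174,326:345].astype(int))
```

```text
top [200.9, 162.8, 52.7, 61.8] 0.68
(492.71099853515625, 137.33306884765625) 60.29383850097656 0.10526056919324667 [0.488575   0.13476576 0.10558939] 1925
side [286.1, 145.4, 47.1, 50.9] 0.62
(487.19512939453125, 137.45619201660156) 57.78205108642578 0.10778408448283683 [0.48743108 0.14129328 0.10885976] 505
88 -20 [(175, [333.1, 148.6]), (155, [332.8, 154.9]), (135, [332.6, 161.2]), (115, [332.3, 167.3])]
94 -20 [(175, [334.9, 148.3]), (155, [334.7, 154.7]), (135, [334.4, 160.9]), (115, [334.1, 167.0])]
88 0 [(175, [330.2, 146.4]), (155, [330.0, 152.6]), (135, [329.7, 158.8]), (115, [329.5, 164.9])]
94 0 [(175, [332.0, 146.1]), (155, [331.8, 152.4]), (135, [331.5, 158.5]), (115, [331.3, 164.6])]
88 10 [(175, [328.8, 145.3]), (155, [328.6, 151.5]), (135, [328.3, 157.7]), (115, [328.1, 163.7])]
94 10 [(175, [330.6, 145.1]), (155, [330.3, 151.3]), (135, [330.1, 157.4]), (115, [329.9, 163.4])]
88 20 [(175, [327.4, 144.2]), (155, [327.2, 150.4]), (135, [327.0, 156.5]), (115, [326.7, 162.5])]
94 20 [(175, [329.2, 144.0]), (155, [328.9, 150.2]), (135, [328.7, 156.3]), (115, [328.5, 162.3])
[... 2254 characters left out ...]
  50  50  53  56 102 151 146 138 133 132 107
   98]
 [147 164 164 153 123 126 120  82  49  48  59 107 150 146 136 135 135 104
   98]
 [158 163 161 145 125 126 128 115  83  65  96 125 150 145 136 136 137 102
   97]
 [162 163 161 149 127 126 130 128 119 109 110 134 150 144 134 136 137  99
   97]
 [161 160 159 156 144 130 130 130 130 126 119 135 149 143 133 136 136  97
   97]
 [157 157 157 156 153 141 126 130 129 128 126 137 149 143 133 136 136  96
   97]
 [132 148 154 147 152 145 103 120 130 129 128 130 132 130 131 139 144  97
   98]
 [138 149 158 153 149 137  86  99 119 130 129 127 124 125 129 141 148  96
   97]
 [148 146 144 142 138 126  83  86  99 119 129 127 126 128 128 143 151  97
   97]]
```

Run:
```python
from h import *
S=np.load("pics/side0.npz");d=S["d"]
for uv in[(329,145),(330,146),(331,147),(332,147),(332,148),(334,156),(335,157),(336,158),(334,164),(334,165),(335,165),(335,166),(334,160),(338,158),(338,170),(337,140),(338,177)]:
    print(uv,pt("side",uv,d[uv[1],uv[0]]).round(4))
print(finder.place_of("side","index_mid"),finder.place_of("side","pointer_tip"))
s=arm.observe();print(R.from_rotvec(s["ee_rot"]).as_matrix().round(3))
```

```text
(329, 145) [0.5747 0.1509 0.1779]
(330, 146) [0.5768 0.1474 0.1758]
(331, 147) [0.5774 0.1392 0.1756]
(332, 147) [0.5775 0.1302 0.1788]
(332, 148) [0.5906 0.1689 0.1605]
(334, 156) [0.586  0.1332 0.1484]
(335, 157) [0.5875 0.1279 0.1471]
(336, 158) [0.589  0.1228 0.1458]
(334, 164) [0.5791 0.1097 0.1327]
(334, 165) [0.5786 0.1081 0.1302]
(335, 165) [0.5809 0.1054 0.1311]
(335, 166) [0.5804 0.1035 0.1287]
(334, 160) [0.5933 0.1529 0.127 ]
(338, 158) [0.589  0.1047 0.1529]
(338, 170) [0.5901 0.1028 0.1152]
(337, 140) [0.5951 0.1387 0.1963]
(338, 177) [0.5998 0.1269 0.0804]
[{'xy': [332.5, 165.0], 'confidence': 0.61}] [{'xy': [335.8, 144.3], 'confidence': 0.73}]
[[ 0.    -0.925  0.38 ]
 [ 0.     0.38   0.925]
 [-1.    -0.     0.   ]]
```

Run:
```python
from h import *
S=np.load("pics/side0.npz");d=S["d"];T=np.load("pics/top0.npz");dt=T["d"]
print("side line")
for v in range(5,190,15):
    row=S["im"][v,240:262].mean(1);u=240+int(row.argmin())
    print(v,u,int(row.min()),pt("side",(u,v),d[v,u]).round(3))
print("side v=60 sweep",[ (u,pt("side",(u,60),d[60,u]).round(2).tolist()) for u in range(225,330,15)])
print("top v line col~163")
for v in range(5,265,20):
    seg=dt[v,150:176];u=150+int(np.where(seg>0,seg,9).argmin());print(v,u,pt("top",(u,v),dt[v,u]).round(3))
for u in range(5,170,20):
    seg=dt[240:272,u];v=240+int(np.where(seg>0,seg,9).argmin());print(u,v,pt("top",(u,v),dt[v,u]).round(3))
C=cloud("side",d,np.ones(d.shape,bool));m=(C[:,0]>.3)&(C[:,0]<.8)&(abs(C[:,1]-.28)<.05)&(C[:,2]>.05);print(m.sum());print(C[m][::40].round(3))
s=cv2.imread("pics/side0.png");cv2.imwrite("pics/sc4.png",cv2.resize(s[0:200,170:370],None,fx=3,fy=3,interpolation=cv2.INTER_CUBIC))
t=cv2.imread("pics/top0.png");cv2.imwrite("pics/tc4.png",cv2.resize(t[80:280,100:300],None,fx=3,fy=3,interpolation=cv2.INTER_CUBIC))
```

```text
side line
5 246 46 [0.37  0.311 0.546]
20 247 44 [0.37  0.306 0.509]
35 248 45 [0.37  0.305 0.47 ]
50 249 48 [0.371 0.31  0.429]
65 250 58 [0.371 0.308 0.387]
80 250 58 [0.369 0.308 0.344]
95 251 52 [0.369 0.308 0.299]
110 252 54 [0.369 0.306 0.253]
125 253 55 [0.37  0.309 0.204]
140 254 67 [0.371 0.307 0.155]
155 254 73 [0.368 0.308 0.103]
170 255 58 [0.369 0.309 0.049]
185 244 77 [ 0.332  0.337 -0.016]
side v=60 sweep [(225, [0.39, 1.75, 0.18]), (240, [0.48, 1.74, 0.18]), (255, [0.58, 1.74, 0.18]), (270, [0.67, 1.73, 0.18]), (285, [0.77, 1.72, 0.18]), (300, [0.87, 1.75, 0.17]), (315, [0.95, 1.68, 0.18])]
top v line col~163
5 150 [0.914 0.302 0.178]
25 166 [0.888 0.279 0.133]
45 169 [0.805 0.245 0.212]
65 165 [0.761 0.252 0.212]
85 175 [0.733 0.242 0.168]
105 150 [0.717 0.326 0.077]
125 151 [0.671 0.325 0.07 ]
145 150 [0.624 0.327 0.065]
165 150 [0.579 0.328 0.056]
185 150 [0.532 0.328 0.053]
205 150 [0.486 0.329 0.044]
225 159 [0.44  0.316 0.015]
245 157 [0.392 0.316 0.027]
5 252 [0.373 0.306 0.625]
25 256 [0.368 0.305 0.585]
45 252 [0.373 0.305 0.538]
65 253 [0.372 0.306 0.481]
85 255 [0.369 0.306 0.418]
105 254 [0.371 0.307 0.339]
125 255 [0.369 0.306 0.25 ]
145 255 [0.369 0.307 0.135]
165 254 [0.371 0.298 0.021]
679
[[0.368 0.309 0.558]
 [0.368 0.309 0.521]
 [0.371 0.308 0.485]
 [0.371 0.305 0.443]
 [0.369 0.307 0.396]
 [0.366 0.305 0.348]
 [0.366 0.31  0.296]
 [0.372 0.304 0.251]
 [0.771 0.252 0.21 ]
 [0.763 0.235 0.209]
 [0.725 0.234 0.167]
 [0.705 0.23  0.132]
 [0.704 0.232 0.107]
 [0.531 0.326 0.071]
 [0.574 0.325 0.064]
 [0.621 0.323 0.057]
 [0.5   0.329 0.058]]
```

View pics/sc4.png

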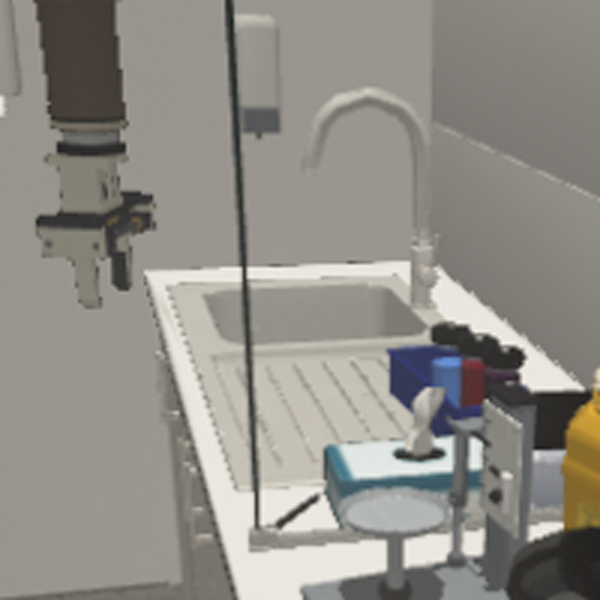

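View pics/tc4.png

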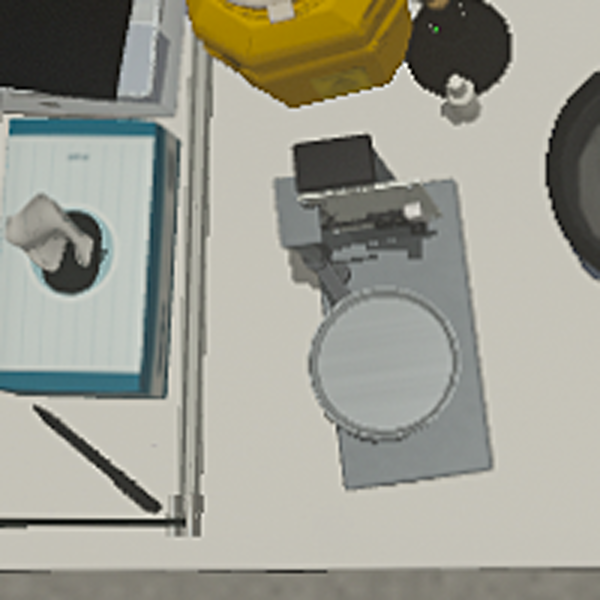

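Request:
{"name": "send_rows", "arguments": {"rows": [[[0,-21,-43,-2,0,0,70],[0,-39,-88,-4,0,0,70],[0,-57,-130,-6,0,0,70],[0,-78,-170,-8,0,0,70],[0,-100,-210,-10,0,0,70],[0,-122,-249,-12,0,0,70],[0,-145,-288,-14,0,0,70],[0,-168,-322,-15,0,0,70]]], "grip_force": 20}}

```text
clock: 2.1
position: [0.2703, 0.2144, 0.2269]
ee_rot: [-1.115, 1.266, 1.115]
force: [0.8, -0.2, 0.9]
width: 0.699
```

```bash
cat > st.py <<'E'
from h import *
import sys
s=arm.observe();M=R.from_rotvec(s["ee_rot"]).as_matrix()
print(s["clock"],s["position"].round(4),s["joints"].round(2),s["force"].round(1),s["width"]);print(M.round(3))
E
cat > wp.py <<'E'
# convert world waypoints to tool shifts from measured pose
from h import *
def rows(W):
    s=arm.observe();M=R.from_rotvec(s["ee_rot"]).as_matrix()
    for w in W: print(w,(M.T@(np.array(w)-s["position"])*1000).round(0))
E
python3 st.py
python3 - <<'E'
from wp import *
rows([(.283,.17,.226),(.30,.125,.226),(.325,.08,.226),(.35,.035,.226),(.37,-.01,.226),(.38,-.06,.226),(.386,-.11,.226),(.386,-.16,.226),(.386,-.2,.2),(.386,-.25,.17),(.386,-.312,.1)])
E
```

```text
2.1 [0.2703 0.2144 0.2269] [-0.95 -0.04  0.12  2.19  0.01  1.    0.61] [ 0.8 -0.2  0.9] 0.6987386549705312
[[ 0.    -0.992  0.127]
 [ 0.001  0.127  0.992]
 [-1.    -0.     0.001]]
(0.283, 0.17, 0.226) [  1. -18. -42.]
(0.3, 0.125, 0.226) [  1. -41. -85.]
(0.325, 0.08, 0.226) [   1.  -71. -126.]
(0.35, 0.035, 0.226) [   1. -102. -168.]
(0.37, -0.01, 0.226) [   1. -127. -210.]
(0.38, -0.06, 0.226) [   1. -143. -258.]
(0.386, -0.11, 0.226) [   1. -156. -307.]
(0.386, -0.16, 0.226) [   1. -162. -357.]
(0.386, -0.2, 0.2) [  27. -167. -396.]
(0.386, -0.25, 0.17) [  57. -173. -446.]
(0.386, -0.312, 0.1) [ 127. -181. -508.]
```

Request:
{"name": "send_rows", "arguments": {"rows": [[[0,-18,-42,0,0,0,70],[0,-41,-85,0,0,0,70],[0,-71,-126,0,0,0,70],[0,-102,-168,0,0,0,70],[0,-127,-210,0,0,0,70],[0,-143,-258,0,0,0,70],[0,-156,-307,0,0,0,70],[0,-162,-355,0,0,0,70]]]}}

```text
clock: 2.9
position: [0.3865, -0.157, 0.2272]
ee_rot: [-1.116, 1.266, 1.113]
force: [1.7, 0.6, -0.2]
width: 0.703
```

```bash
python3 st.py
python3 - <<'E'
from wp import *
rows([(.386,-.2,.21),(.386,-.25,.18),(.386,-.312,.12),(.386,-.312,.08)])
E
```

```text
2.9 [ 0.3865 -0.157   0.2272] [-0.42  0.08  0.75  2.09 -0.06  1.    1.8 ] [ 1.7  0.6 -0.2] 0.7025463789835104
[[ 0.002 -0.992  0.127]
 [-0.     0.127  0.992]
 [-1.    -0.002 -0.   ]]
(0.386, -0.2, 0.21) [ 17.  -5. -43.]
(0.386, -0.25, 0.18) [ 47. -11. -92.]
(0.386, -0.312, 0.12) [ 107.  -19. -154.]
(0.386, -0.312, 0.08) [ 147.  -19. -154.]
```

Request:
{"name": "send_rows", "arguments": {"rows": [[[10,-5,-43,0,0,0,70],[35,-11,-90,0,0,0,70],[70,-16,-125,0,0,0,70],[105,-19,-154,0,0,0,70],[137,-19,-154,0,0,0,70],[137,-19,-154,0,0,0,70],[137,-19,-154,0,0,0,70],[137,-19,-154,0,0,0,70]]]}}

```text
clock: 3.7
position: [0.3862, -0.3099, 0.0913]
ee_rot: [-1.117, 1.265, 1.113]
force: [-0.3, 0.4, 1.0]
width: 0.7
```

```bash
python3 st.py
python3 - <<'E'
from wp import *
im,d=optics.get_image("side");cv2.imwrite("pics/side1.png",cv2.resize(im[150:330,230:430,::-1],None,fx=3.3,fy=3.3,interpolation=cv2.INTER_CUBIC))
rows([(.386,-.312,.05),(.386,-.312,.009)])
E
```

```text
3.7 [ 0.3862 -0.3099  0.0913] [ 0.05  0.46  0.7   2.08 -0.44  0.74  2.47] [-0.3  0.4  1. ] 0.6995036352019346
[[ 0.002 -0.992  0.127]
 [-0.001  0.127  0.992]
 [-1.    -0.002 -0.   ]]
(0.386, -0.312, 0.05) [41.  0. -2.]
(0.386, -0.312, 0.009) [82.  0. -2.]
```

View pics/side1.png

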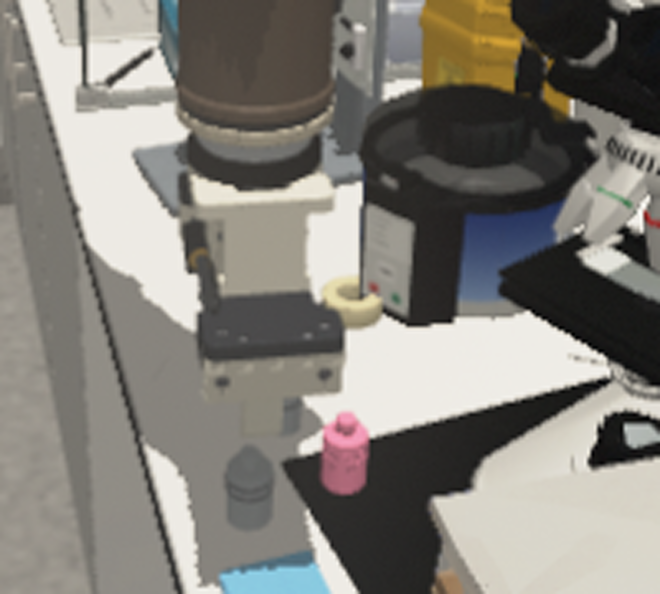

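Request:
{"name": "send_rows", "arguments": {"rows": [[[25,0,-2,0,0,0,70],[50,0,-2,0,0,0,70],[68,0,-2,0,0,0,70],[82,0,-2,0,0,0,70],[82,0,-2,0,0,0,20],[82,0,-2,0,0,0,20],[82,0,-2,0,0,0,20],[82,0,-2,0,0,0,20]]]}}

```text
clock: 4.55
position: [0.3854, -0.3123, 0.0086]
ee_rot: [-1.116, 1.266, 1.113]
force: [0.2, 0.7, 0.3]
width: 0.397
```

```bash
python3 st.py
python3 - <<'E'
from wp import *
im,d=optics.get_image("side");cv2.imwrite("pics/side2.png",cv2.resize(im[150:330,230:430,::-1],None,fx=3.3,fy=3.3,interpolation=cv2.INTER_CUBIC))
E
```

```text
4.55 [ 0.3854 -0.3123  0.0086] [ 0.17  0.59  0.56  2.13 -0.59  0.57  2.6 ] [0.2 0.7 0.3] 0.39725410532382155
[[ 0.001 -0.992  0.128]
 [-0.001  0.128  0.992]
 [-1.    -0.001 -0.   ]]
```

View pics/side2.png

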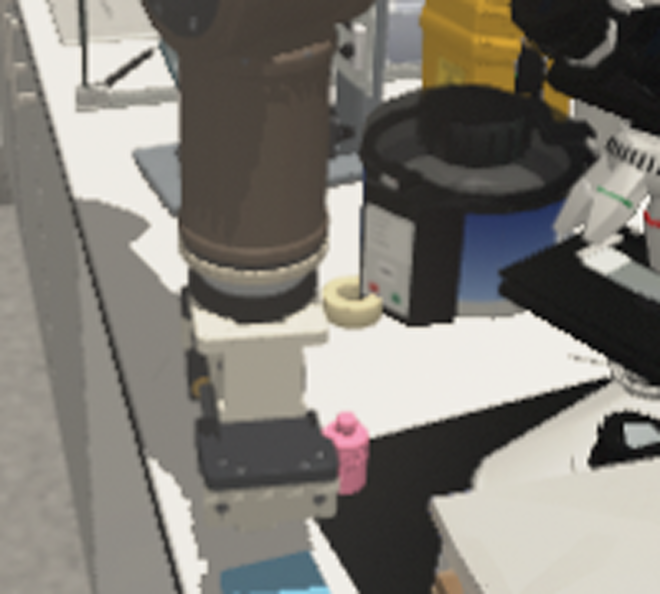

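Fingers are still closing (37 mm open) around the weight.

Request:
{"name": "send_rows", "arguments": {"rows": [[[0,0,0,0,0,0,15],[0,0,0,0,0,0,15],[0,0,0,0,0,0,15],[0,0,0,0,0,0,15],[-5,0,0,0,0,0,15],[-20,0,0,0,0,0,15],[-40,0,0,0,0,0,15],[-60,0,0,0,0,0,15]]]}}

```text
clock: 5.4
position: [0.3842, -0.3119, 0.0684]
ee_rot: [-1.113, 1.268, 1.115]
force: [-0.1, 0.9, -2.9]
width: 0.321
```

```bash
python3 st.py
python3 - <<'E'
from wp import *
im,d=optics.get_image("side");cv2.imwrite("pics/side3.png",cv2.resize(im[150:330,230:430,::-1],None,fx=3.3,fy=3.3,interpolation=cv2.INTER_CUBIC))
rows([(.386,-.312,.11),(.386,-.312,.16),(.386,-.28,.2),(.386,-.235,.21),(.386,-.19,.21),(.386,-.14,.21),(.39,-.09,.21),(.40,-.045,.21),(.42,0,.21),(.44,.045,.21),(.46,.09,.21),(.480,.133,.21)])
E
```

```text
5.4 [ 0.3842 -0.3119  0.0684] [ 0.08  0.5   0.67  2.1  -0.48  0.7   2.51] [-0.1  0.9 -2.9] 0.3214304778027632
[[-0.001 -0.992  0.128]
 [ 0.     0.128  0.992]
 [-1.     0.001  0.   ]]
(0.386, -0.312, 0.11) [-39.  -1.   1.]
(0.386, -0.312, 0.16) [-89.  -1.   1.]
(0.386, -0.28, 0.2) [-129.    3.   33.]
(0.386, -0.235, 0.21) [-139.    9.   77.]
(0.386, -0.19, 0.21) [-139.   15.  122.]
(0.386, -0.14, 0.21) [-139.   21.  172.]
(0.39, -0.09, 0.21) [-139.   24.  222.]
(0.4, -0.045, 0.21) [-139.   20.  268.]
(0.42, 0, 0.21) [-139.    6.  315.]
(0.44, 0.045, 0.21) [-139.   -8.  362.]
(0.46, 0.09, 0.21) [-139.  -23.  409.]
(0.48, 0.133, 0.21) [-139.  -37.  454.]
```

View pics/side3.png

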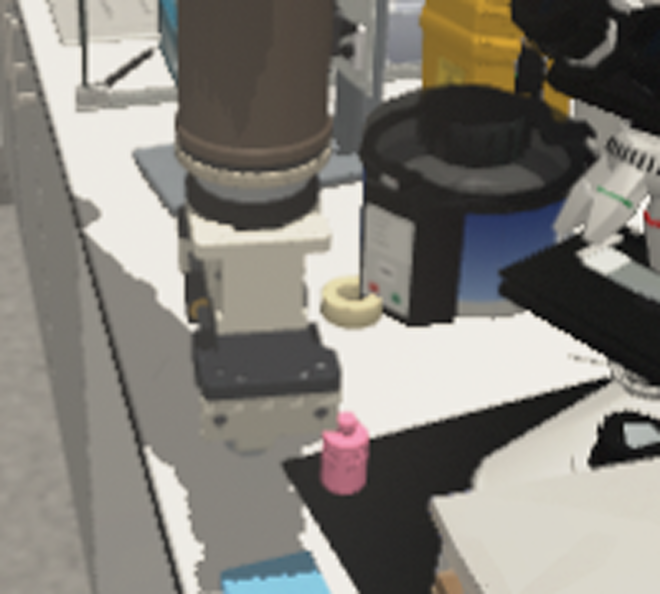

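Request:
{"name": "send_rows", "arguments": {"rows": [[[-40,0,0,0,0,0,15],[-88,0,0,0,0,0,15],[-125,3,28,-1,0,0,15],[-139,9,74,-3,0,0,15],[-139,15,122,-5,0,0,15],[-139,21,170,-7,0,0,15],[-139,26,218,-9,0,0,15],[-139,30,265,-11,0,0,15]]]}}

```text
clock: 6.25
position: [0.3881, -0.0434, 0.2068]
ee_rot: [-1.257, 1.177, 1.257]
force: [1.3, -0.3, -2.2]
width: 0.323
```

```bash
python3 st.py
python3 - <<'E'
from wp import *
rows([(.4,0,.21),(.43,.04,.21),(.45,.075,.2),(.47,.11,.18),(.484,.135,.16),(.484,.135,.14)])
E
```

```text
6.25 [ 0.3881 -0.0434  0.2068] [-0.67  0.05  0.69  2.17 -0.04  0.94  1.68] [ 1.3 -0.3 -2.2] 0.32278344370392464
[[ 0.001 -0.998 -0.065]
 [ 0.001 -0.065  0.998]
 [-1.    -0.001  0.001]]
(0.4, 0, 0.21) [ -3. -15.  43.]
(0.43, 0.04, 0.21) [ -3. -47.  80.]
(0.45, 0.075, 0.2) [  7. -70. 114.]
(0.47, 0.11, 0.18) [ 27. -92. 148.]
(0.484, 0.135, 0.16) [  47. -107.  172.]
(0.484, 0.135, 0.14) [  67. -107.  172.]
```

Request:
{"name": "send_rows", "arguments": {"rows": [[[0,-15,43,0,0,0,15],[0,-46,80,0,0,0,15],[0,-70,114,0,0,0,15],[10,-92,148,0,0,0,15],[30,-107,172,0,0,0,15],[55,-107,172,0,0,0,15],[67,-107,172,0,0,0,15],[67,-107,172,0,0,0,15]]]}}

```text
clock: 7.05
position: [0.4831, 0.132, 0.1382]
ee_rot: [-1.255, 1.183, 1.257]
force: [-0.1, -1.1, -1.7]
width: 0.32
```

```bash
python3 st.py
python3 - <<'E'
from wp import *
im,d=optics.get_image("side");cv2.imwrite("pics/side4.png",cv2.resize(im[80:240,230:400,::-1],None,fx=3.6,fy=3.6,interpolation=cv2.INTER_CUBIC))
im,d=optics.get_image("top");cv2.imwrite("pics/top4.png",cv2.resize(im[100:280,150:350,::-1],None,fx=3.3,fy=3.3,interpolation=cv2.INTER_CUBIC))
rows([(.484,.135,.112)])
E
```

```text
7.05 [0.4831 0.132  0.1382] [-0.79  0.36  0.54  2.01 -0.25  0.84  1.53] [-0.1 -1.1 -1.7] 0.31993883486474817
[[-0.004 -0.998 -0.063]
 [-0.002 -0.063  0.998]
 [-1.     0.004 -0.002]]
(0.484, 0.135, 0.112) [28.  0.  3.]
```

View pics/side4.png

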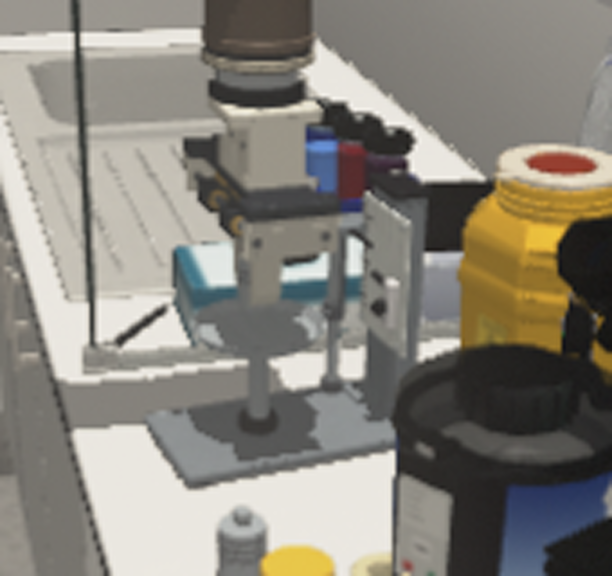

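View pics/top4.png

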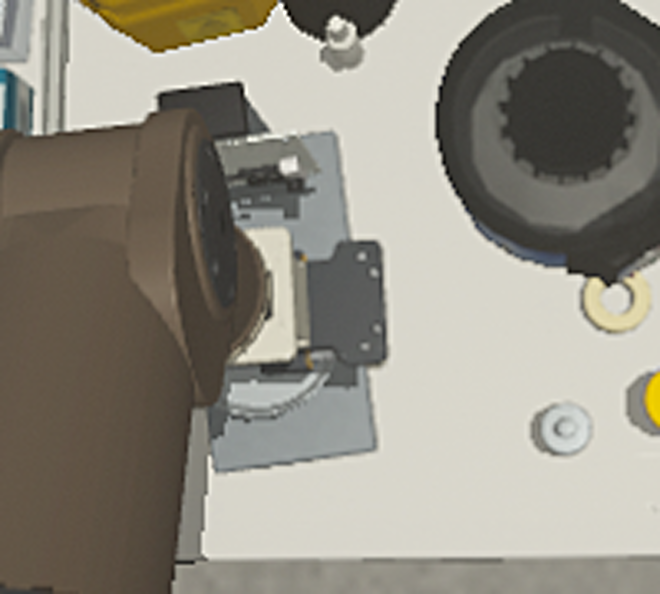

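Run:
```python
from wp import *
im,d=optics.get_image("top")
C=cloud("top",d,np.ones(d.shape,bool));m=(C[:,2]>.25)&(C[:,1]>-.1)&(C[:,1]<.6)&(C[:,0]<.7)
P=C[m];Q=P[P[:,0]>.3];print(len(Q),Q[:,1].max())
for x in np.arange(.0,.56,.05):
    q=P[abs(P[:,0]-x)<.025]
    if len(q): print(x.round(2),q[:,1].max().round(3),q[q[:,1].argmax()].round(3))
```

```text
18827 0.30950781570947633
0.25 0.156 [0.269 0.156 0.738]
0.3 0.168 [0.301 0.168 0.677]
0.35 0.31 [0.369 0.31  0.399]
0.4 0.165 [0.423 0.165 0.597]
0.45 0.178 [0.473 0.178 0.576]
0.5 0.183 [0.525 0.183 0.533]
0.55 0.182 [0.527 0.182 0.53 ]
```

Request:
{"name": "send_rows", "arguments": {"rows": [[[12,0,3,0,0,0,15],[20,0,3,0,0,0,15],[25,0,3,0,0,0,15],[28,0,3,0,0,0,15],[28,0,3,0,0,0,15],[28,0,3,0,0,0,15],[28,0,3,0,0,0,15],[28,0,3,0,0,0,15]]]}}

```text
clock: 8.0
position: [0.4847, 0.1361, 0.112]
ee_rot: [-1.256, 1.178, 1.256]
force: [-0.2, 0.3, -2.0]
width: 0.323
```

```bash
python3 st.py
python3 - <<'E'
from wp import *
im,d=optics.get_image("side");cv2.imwrite("pics/side5.png",cv2.resize(im[120:220,260:380,::-1],None,fx=5,fy=5,interpolation=cv2.INTER_CUBIC))
rows([(.484,.135,.112)])
E
```

```text
8.0 [0.4847 0.1361 0.112 ] [-0.77  0.4   0.52  2.03 -0.28  0.77  1.55] [-0.2  0.3 -2. ] 0.32333218981427064
[[ 0.    -0.998 -0.064]
 [ 0.    -0.064  0.998]
 [-1.    -0.     0.   ]]
(0.484, 0.135, 0.112) [-0.  1. -1.]
```

View pics/side5.png

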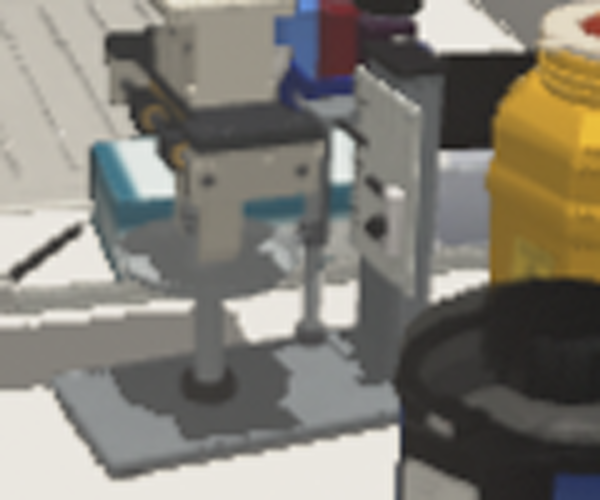

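Request:
{"name": "send_rows", "arguments": {"rows": [[[4,0,0,0,0,0,15],[8,0,0,0,0,0,15],[12,0,0,0,0,0,15],[16,0,0,0,0,0,15],[20,0,0,0,0,0,15],[20,0,0,0,0,0,15],[20,0,0,0,0,0,15],[20,0,0,0,0,0,15]]]}}

```text
clock: 8.85
position: [0.4843, 0.136, 0.0918]
ee_rot: [-1.256, 1.179, 1.256]
force: [-0.7, 0.2, -0.3]
width: 0.319
```

```bash
python3 st.py
python3 - <<'E'
from wp import *
im,d=optics.get_image("side");cv2.imwrite("pics/side6.png",cv2.resize(im[120:220,260:380,::-1],None,fx=5,fy=5,interpolation=cv2.INTER_CUBIC))
E
```

```text
8.85 [0.4843 0.136  0.0918] [-0.76  0.43  0.5   2.05 -0.31  0.73  1.57] [-0.7  0.2 -0.3] 0.31901695665130286
[[-0.    -0.998 -0.064]
 [-0.    -0.064  0.998]
 [-1.     0.    -0.   ]]
```

View pics/side6.png

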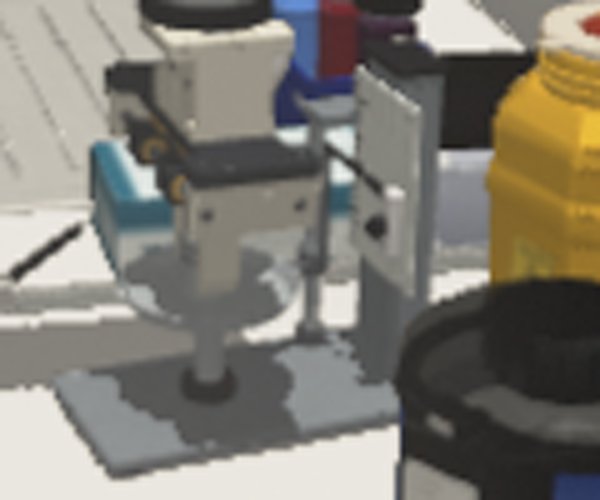

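Request:
{"name": "send_rows", "arguments": {"rows": [[[4,0,0,0,0,0,15],[8,0,0,0,0,0,15],[12,0,0,0,0,0,15],[12,0,0,0,0,0,15],[12,0,0,0,0,0,36],[12,0,0,0,0,0,42],[12,0,0,0,0,0,50],[12,0,0,0,0,0,50]]]}}

```text
clock: 9.7
position: [0.4845, 0.1361, 0.0798]
ee_rot: [-1.256, 1.178, 1.256]
force: [-0.4, -0.4, -0.1]
width: 0.494
```

Request:
{"name": "send_rows", "arguments": {"rows": [[[0,0,0,0,0,0,50],[0,0,0,0,0,0,50],[0,0,0,0,0,0,50],[-5,0,0,0,0,0,50],[-20,0,0,0,0,0,50],[-45,0,0,0,0,0,50],[-85,0,0,0,0,0,50],[-125,0,0,0,0,0,50]]]}}

```text
clock: 10.5
position: [0.484, 0.1356, 0.2061]
ee_rot: [-1.256, 1.18, 1.256]
force: [1.7, 1.3, 0.4]
width: 0.497
```

```bash
python3 st.py
python3 - <<'E'
from wp import *
im,d=optics.get_image("side");np.savez("pics/side7.npz",im=im,d=d);cv2.imwrite("pics/side7.png",cv2.resize(im[100:220,260:380,::-1],None,fx=5,fy=5,interpolation=cv2.INTER_CUBIC))
im,d=optics.get_image("top");cv2.imwrite("pics/top7.png",im[:,:,::-1])
rows([(.40,.05,.25),(.36,-.0,.3)])
E
```

```text
10.5 [0.484  0.1356 0.2061] [-0.84  0.28  0.58  1.93 -0.18  0.99  1.46] [1.7 1.3 0.4] 0.49710408229312486
[[-0.001 -0.998 -0.063]
 [-0.001 -0.063  0.998]
 [-1.     0.001 -0.001]]
(0.4, 0.05, 0.25) [-41.  92. -81.]
(0.36, -0.0, 0.3) [ -92.  135. -128.]
```

View pics/side7.png

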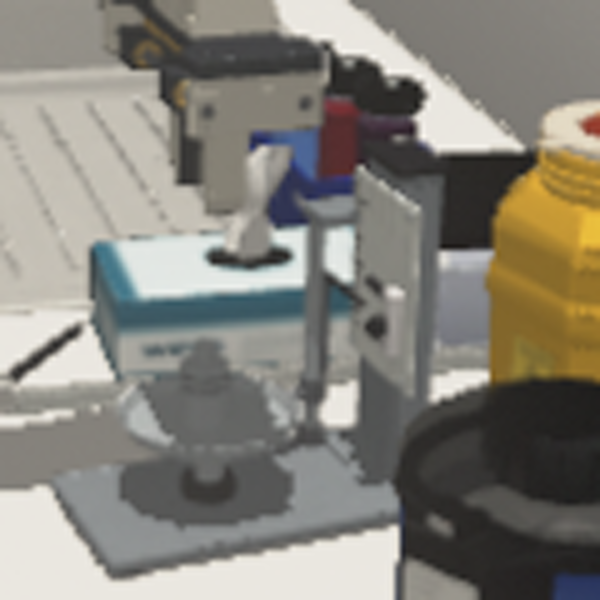

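View pics/top7.png

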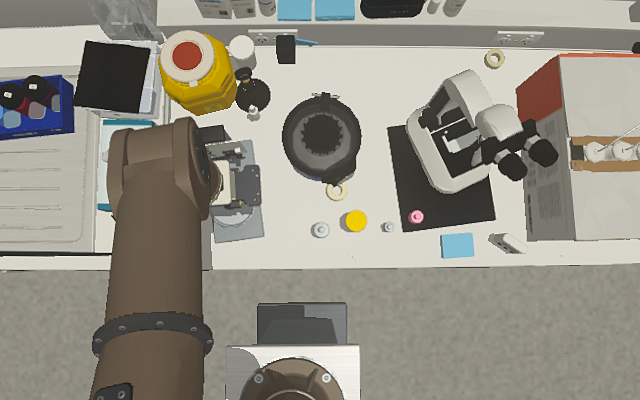

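Request:
{"name": "send_rows", "arguments": {"rows": [[[-15,15,-10,0,0,0,50],[-25,35,-25,0,0,0,50],[-35,60,-45,0,0,0,50],[-40,80,-75,0,0,0,50],[-40,90,-110,0,0,0,50],[-40,90,-140,0,0,0,50],[-40,90,-150,0,0,0,50],[-40,90,-150,0,0,0,50]]]}}

```text
clock: 11.4
position: [0.4042, -0.0204, 0.2448]
ee_rot: [-1.254, 1.179, 1.254]
force: [-0.3, 0.4, 0.1]
width: 0.5
```

```bash
python3 st.py
python3 - <<'E'
from wp import *
im,d=optics.get_image("side");cv2.imwrite("pics/side8.png",cv2.resize(im[125:185,310:360,::-1],None,fx=10,fy=10,interpolation=cv2.INTER_NEAREST))
cv2.imwrite("pics/side8f.png",im[:,:,::-1])
for uv in[(328,155),(329,156),(330,157),(331,158),(332,159),(333,160),(334,156),(335,157),(336,158),(334,165)]: print(uv,im[uv[1],uv[0]],pt("side",uv,d[uv[1],uv[0]]).round(4))
t,dt=optics.get_image("top");cv2.imwrite("pics/top8.png",t[:,:,::-1])
for n,D in(("side",d),("top",dt)):
  for th in("weight_medium","weight_small","weight_large"):
    for r in finder.regions_of(n,th)[:2]:
        Q=cloud(n,D,r["region"]);print(n,th,r["bbox"],round(r["confidence"],2),((Q.min(0)+Q.max(0))/2).round(3),np.ptp(Q,axis=0).round(3))
E
```

```text
11.4 [ 0.4042 -0.0204  0.2448] [-0.76  0.02  0.71  2.08 -0.02  1.04  1.59] [-0.3  0.4  0.1] 0.5000715055161861
[[ 0.    -0.998 -0.061]
 [ 0.    -0.061  0.998]
 [-1.    -0.     0.   ]]
(328, 155) [216 221 217] [0.6307 0.3306 0.0718]
(329, 156) [151 161 158] [0.6332 0.3263 0.0694]
(330, 157) [92 95 94] [0.5786 0.1487 0.1398]
(331, 158) [108 108 103] [0.5781 0.1372 0.1411]
(332, 159) [110 109 104] [0.5801 0.1334 0.1392]
(333, 160) [114 114 108] [0.5918 0.1582 0.125 ]
(334, 156) [59 57 56] [0.5864 0.1344 0.1479]
(335, 157) [54 52 51] [0.5883 0.1302 0.1462]
(336, 158) [105 102  99] [0.5892 0.1232 0.1456]
(334, 165) [49 48 47] [0.5791 0.1093 0.1297]
side weight_medium [296.5, 165.2, 12.1, 21.6] 0.72 [0.509 0.224 0.068] [0.081 0.213 0.105]
side weight_medium [331.0, 272.7, 9.0, 29.7] 0.71 [ 0.452 -0.298  0.03 ] [0.029 0.031 0.055]
side weight_small [311.5, 261.7, 10.1, 20.2] 0.44 [ 0.429 -0.234  0.026] [0.023 0.022 0.043]
side weight_large [290.6, 220.4, 16.1, 23.0] 0.74 [ 0.432 -0.079  0.033] [0.051 0.135 0.065]
side weight_large [287.9, 156.5, 38.9, 40.0] 0.62 [0.529 0.204 0.039] [0.188 0.251 0.074]
top weight_medium [410.2, 210.1, 8.4, 13.1] 0.54 [ 0.459 -0.294  0.029] [0.032 0.026 0.056]
top weight_medium [223.9, 194.4, 12.5, 17.8] 0.45 [0.485 0.135 0.097] [0.027 0.028 0.046]
```

View pics/side8.png

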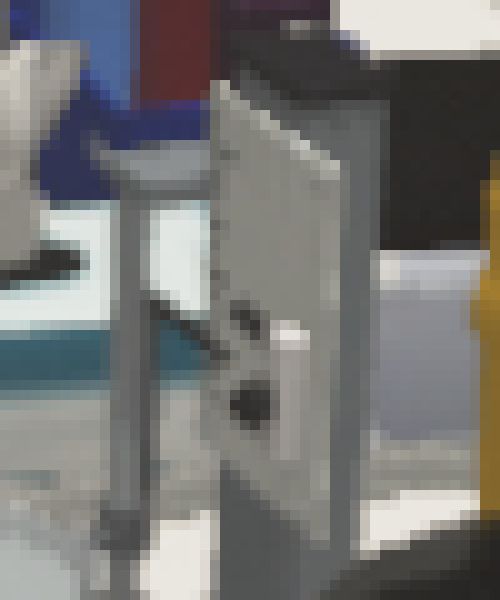

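View pics/side8f.png

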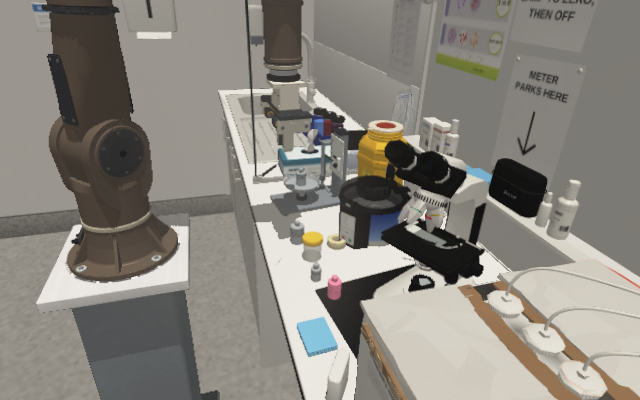

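View pics/top8.png

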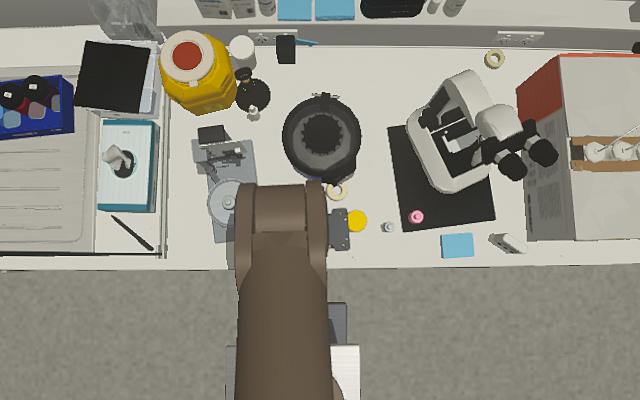

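```bash
python3 -c "
from cell import arm
print(arm.observe()['force']);print(arm.sign_off())"
```

```text
[-0.24854241  0.1094941   0.0935717 ]
the job is handed in; nothing more can be done
None
```

I put the medium weight (200 g) upright in the scale pan and handed the job in about 12 s into the 38 s limit. No verdict is reported, so this is what my own last checks showed.

**Choice of weight:** I put the index midpoint about 34–42 mm below the empty pointer, the higher figure coming from depth readings. That calls for roughly 170–210 g, and the medium weight fits.

**Pointer:** After the release it came to rest at about z = 0.137–0.14. The upper prong is at about 0.147 and the index midpoint at about 0.134, so the pointer sits roughly 3–6 mm above the midpoint, inside the 12 mm allowed. The lower prong was hidden behind the clamp knob, so I inferred its height from the 24 mm gap.

**Placing:** The weight stands at about (0.485, 0.135), within 5 mm of the estimated pan centre, and looks upright.

**Everything else:** The index shows at the same pixels as before. The small and large weights stand where they were, the pink look-alike is untouched, and the force on the tool was near zero with the gripper clear of everything.

**Disagreements:**
- The network's pointer-tip and index points in the side picture were several pixels off what the picture shows, so I measured those from the picture and the depth image instead.
- In the last pictures it failed to find the small and large weights from above because the arm hid part of the view. I confirmed both from the side picture.

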